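# Reject the housing with the rattling slug

### The job

One of the two sealed blue housings on the bench has a slug inside that has come unstuck; the other is sound. Lift one clear of the bench and tilt it end-down by 30 degrees or so to find out whether its slug slides (feel the weight shift, or see whether orange fills its window), then lay the faulty housing flat in the red reject tray, window side up, and leave the sound one lying flat on the bench outside the tray, window side up too.

Things in the scene. Friction and masses are not known exactly. Their poses are not given: they have to be found in the camera images.
- housing_a: sealed blue metal housing, black end plates, 130 (x) x 50 (y) x 40 (z) mm, about 0.5 kg in all; origin: centre of its underside, x along its length, z up. Twin of housing_b; either may be the faulty one. Inside, at mid-length at the start, under the metal cover: an orange metal slug, 32 mm round, 26 high, 0.3 kg. A clear window (26 x 36) in the top at the -x end is filled with orange only once the slug has slid there.
- housing_b: twin of housing_a, same size and axes. In one of the two the slug is bonded fast, in the other loose: it slides from a tilt of 10 degrees on, up to 43 mm either way along x, shifting the weight by 0.12 N m about the middle, and stays there when levelled. Tilt the -x (window) end down to see it. Grasp across the 50 mm width, mid-length.
- reject_tray_in (a point): centre of the inner floor of the fixed red open reject tray, 4 mm above the bench; x along its 200 mm length, y along its 150 mm width (inside 192 x 142 mm), walls 26 mm high over the bench, 4 mm thick.
There are look-alikes about, which are no part of the job. What is shaped like the housing_b but green is not meant.

How it is judged:
By the outcome, as a careful person would: the job done as asked, in the order asked, and still so for the second after the job is handed in, with the robot touching nothing.
It also fails if it takes over 54 s, if anything falls off the work surface, if the arm or the gripper's body presses on something with over 40 N, if the wrist force passes 120 N, or if a joint passes its speed limit or range.

### The arm

A 7-joint arm with a two-finger parallel gripper is mounted at the origin on a cart in front of the work surface, level with it; the furniture and walls round the work are solid. World frame = base frame: x ahead of the robot, y to its left, z up, the work surface at z = 0. Lengths are in m, angles in rad, forces in N, time in s.
With the tool pointing down it reaches from about 0.35 to 0.9 m from the base axis. Payload 8.1 kg.
Tool frame: the origin (TCP) lies midway between the tips of the shut fingers; the grasp point (between the pads) lies 19 mm behind it; x points along the fingers, z is the direction in which the jaws open and shut, and the axes are right-handed (so a half turn about x gives the same grasp; the last joint's range is limited). The gripper opens to 92 mm and grips with 3 to 60 N. Pads are 19 mm wide; open, the fingers measure 130 mm over their backs; the gripper's body (75 mm by 190 mm) begins 47 mm behind the grasp point.
Start: joints at [-1.446, 0.434, 0.025, 1.573, -0.012, 1.134, -0.075], TCP at [0.141, 0.609, 0.227] pointing down, gripper open.
Joint ranges: [-2.62, 2.62], [-0.44, 2.09], [-1.27, 1.32], [0.08, 2.57], [-1.32, 4.46], [0.12, 2], [-2.74, 2.74]. Speed limits (rad/s): [2.22, 2.22, 3.01, 3.01, 3.14, 3.14, 3.14].

### API

Orientations are given as a rotation vector (axis times angle).
In Python, from cell import arm, optics, finder gives the robot as it stands.
- The arm moves only by the tool send_rows, never from a script. Its argument "rows" is a list that holds one entry, the list of rows, each a list of 7 numbers: the shift along the tool's x, y, z in mm, then the turn, a rotation vector about the tool's x, y, z in degrees, then the opening in per cent of the stroke, from 0 (shut) to 100 (fully open). A call has exactly 8 rows; each row is the pose to reach, as a shift and turn from the pose commanded when the call began, along the tool's axes at that moment; what a row does not reach only later rows make up. A row lasts 1/10 s, in which the tool goes at most 50 mm and 8.59 degrees, less where a joint would pass 70% of its speed; a pose out of reach is approached as far as the arm can. A call with a gripper value outside its range is refused whole. The fingers move at their own pace and stop on an object; "grip_force" is the grip in N (left out, the last holds). Time passes only in rows, so rows that repeat a pose let the fingers close, or fill a call up. It gives the time, the measured TCP pose, the force and the opening at its end, in the units of the state.
- arm.observe(): the state, without advancing time (a new reading comes with each control period).
- optics.get_image(name): name is "scene" or "top" or "wrist"; returns (picture, depth): 384x512x3 uint8, red, green, blue; 384x512 float32, m along the optical axis (not along the pixel's ray), 0 where there is no reading.
- optics.get_calibration(name): a dict with "camera_matrix" (3x3 intrinsics, pixels), "D" ([k1, k2, p1, p2, k3] as OpenCV has them; the pictures are not rectified), "position" and "orientation" of the camera in the world; the wrist camera has in their place "T_tool_cam" (4x4, takes a point from camera to tool coordinates, whose origin is the TCP and whose axes are the tool frame's). Camera axes: x right, y up, looking along -z (the intrinsics and any distortion apply to the point x, -y, -z); pixel columns grow to the right and rows downward; lengths in m; the calibration is good to about 2 mm. A picture is of the moment at which its call begins: read the wrist's pose just before it. get_calibration takes no time and is no camera call.
- arm.sign_off(): hands the job in, once; it reports no verdict.
Trained networks look in the newest picture that a camera, given by its name, has taken for a name from the list of things; names that differ only in an ending like _2 or _b are one class to them, and where a whole thing is asked for, a point or a joint stands for the part that bears it (a point fixed in the world has none). Each returns a list of dicts, best first, with "confidence" (0 to 1); they miss things now and then, are a little off and sometimes report something else, mostly with a low value. They report only what shows in the picture. A call takes as long as a camera call. They do not tell look-alikes from the thing itself.
- finder.search_frame(camera, thing): "bbox" ([left, top, width, height] in pixels, round what is visible of it).
- finder.regions_of(camera, thing): "region" (384x512 bool, what is visible of it) and "bbox" ([left, top, width, height] in pixels, round what is visible of it).
- finder.place_of(camera, thing): "xy" ([column, row] in pixels: a listed point, or the origin of a listed thing).
The state is a dict: "clock": time; "joints": joint angles; "dq": joint speeds; "joint_efforts": joint torques, N m; "position": TCP position; "ee_rot": TCP orientation; "force": force on the tool from outside, world axes, zero at the start; "ft_torque": the same for the moment, N m; "width": opening from 0.0 (shut) to 1.0 (fully open).
Only numpy, scipy, OpenCV 4.12 (cv2) and the standard library are available. Lean on these libraries where they do the work, as an engineer would, in place of code of your own. Each camera call takes 0.05 s, during which the arm holds its last target.

## Working session

There is one attempt and no reset: what is moved stays moved. The work goes in short steps, Python scripts to look and compute and a tool call to move; the robot and the scene stay as the last step left them, time stands still between calls to the robot, and variables do not carry over. Pictures are saved under pics/ and viewed, and the job is handed in when it is done.

Besides the shell and the picture viewer there is one more tool, called after "Emit:" in YAML: its name, and indented under it one key for each argument. send_rows: Moves the arm, as the interface text tells. Its arguments: {"type":"object","properties":{"rows":{"type":"array"},"grip_force":{"type":"number"}},"required":["rows"]}

```bash
ls; mkdir -p pics
python3 - <<'E'
from cell import arm, optics, finder
import cv2, numpy as np
s=arm.observe(); print(s)
for n in ("top","scene"):
    im,d=optics.get_image(n); cv2.imwrite(f"pics/{n}0.png",im[:,:,::-1])
    print(n,optics.get_calibration(n))
    for t in ("housing_a",):
        for r in finder.regions_of(n,t): print(n,t,r["confidence"],r["bbox"])
    for r in finder.place_of(n,"reject_tray_in"): print(r)
print(optics.get_calibration("wrist"))
E
```

```text
pics
{'clock': 0.0, 'joints': array([-1.44563679,  0.43520087,  0.02495577,  1.57408881, -0.01161197,
        1.13399021, -0.0750983 ]), 'dq': array([ 1.87571876e-03, -9.99580304e-04,  3.12375810e-05,  1.32432844e-03,
        1.18094652e-03, -7.52513228e-04, -8.02591832e-04]), 'joint_efforts': array([ 1.39032003e-03, -6.67848086e+01,  9.86157395e-01, -3.14446735e+01,
       -6.02339557e-02,  4.30500624e-02,  1.87824385e-04]), 'position': array([0.14104975, 0.60835729, 0.2259617 ]), 'ee_rot': array([-1.04080203,  1.30954556,  1.03904369]), 'force': array([ 0.56122999,  0.23790174, -0.20000762]), 'ft_torque': array([-0.05238907, -0.05233605, -0.00760841]), 'width': 1.0002105526319551}
top {'camera_matrix': array([[405.77912768,   0.        , 253.20114637],
       [  0.        , 405.77912768, 192.78419756],
       [  0.        ,   0.        ,   1.        ]]), 'D': array([-0.02984864,  0.        ,  0.        ,  0.        ,  0.        ]), 'position': array([ 0.38799349, -0.125282  ,  1.01612209]), 'orientation': array([ 0.09541008, -0.12104736, -1.53775198])}
top housing_a 0.72 [209.8, 17
[... 665 characters left out ...]
 37.5]
scene housing_a 0.74 [151.5, 225.5, 53.8, 72.9]
{'xy': [308.3, 144.4], 'confidence': 0.83}
{'camera_matrix': array([[310.21295149,   0.        , 252.60182935],
       [  0.        , 310.21295149, 192.28338514],
       [  0.        ,   0.        ,   1.        ]]), 'D': array([0.01979346, 0.        , 0.        , 0.        , 0.        ]), 'T_tool_cam': array([[ 1.72283987e-04,  2.70592343e-01, -9.62694009e-01,
        -1.58288658e-01],
       [-3.20748668e-04,  9.62693988e-01,  2.70592279e-01,
         7.18181408e-02],
       [ 9.99999934e-01,  2.62164105e-04,  2.52648892e-04,
         2.71637117e-04],
       [ 0.00000000e+00,  0.00000000e+00,  0.00000000e+00,
         1.00000000e+00]])}
```

View pics/top0.png

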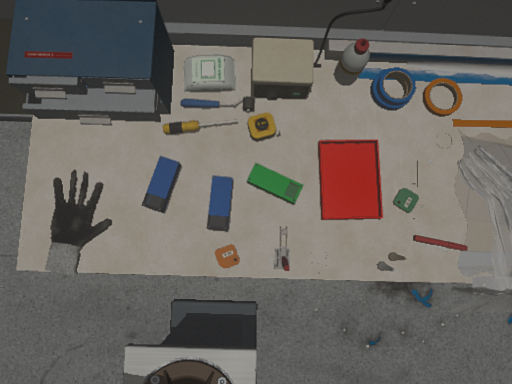

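View pics/scene0.png

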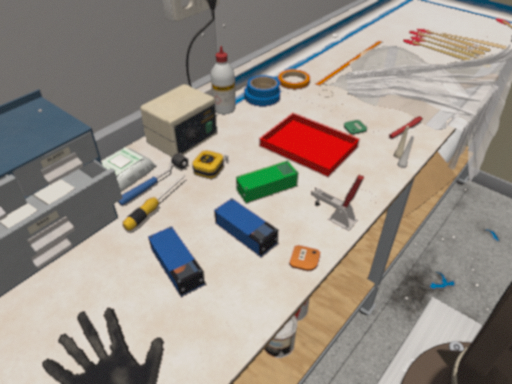

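```bash
cat > h.py <<'E'
from cell import arm, optics, finder
import cv2, numpy as np
from scipy.spatial.transform import Rotation as R
def pose(name,s=None):
    c=optics.get_calibration(name)
    if name!="wrist": return c,R.from_rotvec(c["orientation"]).as_matrix(),c["position"]
    T=np.eye(4);T[:3,:3]=R.from_rotvec(s["ee_rot"]).as_matrix();T[:3,3]=s["position"]
    M=T@c["T_tool_cam"];return c,M[:3,:3],M[:3,3]
def cloud(name,d,s=None):
    c,Rm,p=pose(name,s);h,w=d.shape
    v,u=np.mgrid[:h,:w];uv=np.stack([u,v],-1).reshape(-1,1,2).astype(np.float64)
    n=cv2.undistortPoints(uv,c["camera_matrix"],c["D"]).reshape(h,w,2)
    P=np.stack([n[...,0]*d,-n[...,1]*d,-d],-1);return P@Rm.T+p
def proj(name,P,s=None):
    c,Rm,p=pose(name,s);q=(np.atleast_2d(P)-p)@Rm;q=q*[1,-1,-1]
    return cv2.projectPoints(q.reshape(-1,1,3),np.zeros(3),np.zeros(3),c["camera_matrix"],c["D"])[0].reshape(-1,2)
def blue(im):
    hsv=cv2.cvtColor(im,cv2.COLOR_RGB2HSV);return cv2.inRange(hsv,(105,120,50),(125,255,255))>0
def show(im,fn,box=None,k=2):
    if box: l,t,w,h=box; im=im[t:t+h,l:l+w]
    cv2.imwrite(fn,cv2.resize(im,None,fx=k,fy=k,interpolation=cv2.INTER_CUBIC)[:,:,::-1])
E
python3 - <<'E'
from h import *
ims={}
for n in ("top","scene"):
    im,d=optics.get_image(n);X=cloud(n,d)
    print(n,"bench z",np.median(X[...,2][(X[...,2]<.02)&(X[...,2]>-.02)]))
    for t in ("housing_b",):
      for r in finder.regions_of(n,t):
        m=r["region"]; hsv=cv2.cvtColor(im,cv2.COLOR_RGB2HSV)
        pts=X[m]; top=pts[(pts[:,2]>.03)&(pts[:,2]<.05)]
        if len(top)<100: continue
        rc=cv2.minAreaRect(top[:,:2].astype(np.float32)*1000)
        print(n,r["confidence"],r["bbox"],np.median(hsv[m],0),rc,np.median(top[:,2]))
    for r in finder.place_of(n,"reject_tray_in"):
        u,v=np.round(r["xy"]).astype(int);print("tray",X[v,u])
    hsv=cv2.cvtColor(im,cv2.COLOR_RGB2HSV)
    m=((hsv[...,0]<6)|(hsv[...,0]>174))&(hsv[...,1]>180)
    k,l,st,_=cv2.connectedComponentsWithStats(m.astype(np.uint8));i=1+np.argmax(st[1:,4])
    pts=X[l==i];print("tray",cv2.minAreaRect(pts[:,:2].astype(np.float32)*1000),np.percentile(pts[:,2],[5,50,95]))
    ims[n]=im
show(ims["top"],"pics/t1.png",(120,130,200,120),4)
show(ims["scene"],"pics/s1.png",(130,180,180,130),4)
E
```

```text
top bench z 0.0004253533366073148
top 0.71 [209.7, 176.6, 24.7, 53.3] [109. 135. 111.] ((498.9873352050781, -58.54867172241211), (50.55150604248047, 129.61212158203125), 86.1792221069336) 0.03985431924684507
top 0.7 [140.2, 156.6, 39.7, 55.6] [109. 132. 108.] ((542.1912841796875, 87.76091003417969), (51.77048110961914, 129.31103515625), 73.25286865234375) 0.039830303746871465
top 0.62 [245.6, 162.5, 57.3, 41.8] [ 64. 144. 117.] ((552.4771118164062, -191.7338409423828), (129.8541717529297, 50.7255859375), 66.35618591308594) 0.03977066958216924
tray [ 0.56685851 -0.37729653  0.00485378]
tray ((542.0100708007812, -281.63177490234375), (217.49862670898438, 381.26104736328125), 14.865745544433594) [0.00105754 0.00414866 0.02339543]
scene bench z -0.0002092120802390518
scene 0.68 [151.0, 223.9, 53.1, 71.9] [107. 150. 145.] ((542.044921875, 88.42193603515625), (50.76198196411133, 132.43798828125), 73.33072662353516) 0.039300969758601534
scene 0.57 [212.8, 199.6, 66.0, 56.1] [107. 163. 115.] ((499.9203796386719, -58.28596115112305), (52.21517562866211, 133.3006134033203), 86.23702239990234) 0.039320327907712005
tray [ 0.56573583 -0.37925069  0.00385184]
tray ((413.54541015625, -26.095306396484375), (230.09814453125, 986.4553833007812), 23.957773208618164) [0.00198271 0.00469577 0.02423226]
```

View pics/t1.png

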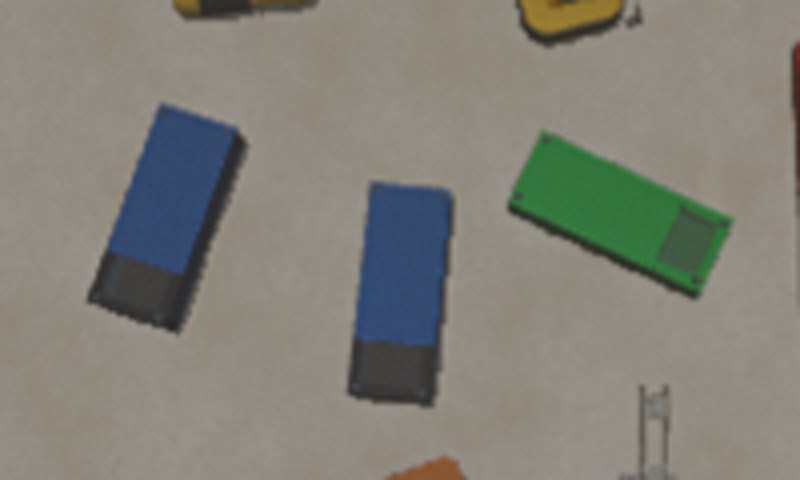

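View pics/s1.png

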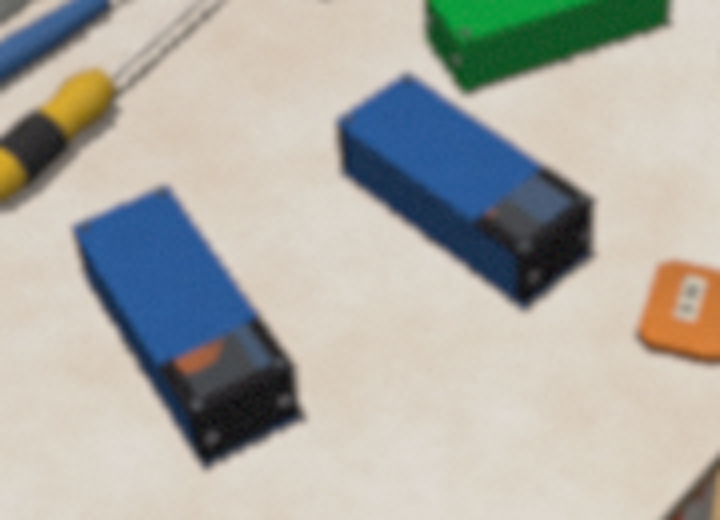

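```bash
cat >> h.py <<'E'
def toolR(yaw_w):
    # tool x down, tool z along width axis at yaw_w (deg)
    z=np.array([np.cos(np.radians(yaw_w)),np.sin(np.radians(yaw_w)),0]);x=np.array([0,0,-1.]);return np.stack([x,np.cross(z,x),z],1)
def rel(p,Rg,s):
    R0=R.from_rotvec(s["ee_rot"]).as_matrix()
    return np.round(R0.T@(np.array(p)-s["position"])*1000,1),np.round(np.degrees(R.from_matrix(R0.T@Rg).as_rotvec()),2)
E
python3 - <<'E'
from h import *
s=arm.observe();print(R.from_rotvec(s["ee_rot"]).as_matrix().round(3))
for y in (86.2,-93.8): print(y,rel([.4993,-.0585,.15],toolR(y),s))
im,d=optics.get_image("top");X=cloud("top",d)
hsv=cv2.cvtColor(im,cv2.COLOR_RGB2HSV)
m=((hsv[...,0]<6)|(hsv[...,0]>174))&(hsv[...,1]>180); m[:, :310]=0;m[:,395:]=0;m[230:]=0;m[:130]=0
pts=X[m];print(cv2.minAreaRect(pts[pts[:,2]>.015][:,:2].astype(np.float32)*1000),cv2.minAreaRect(pts[:,:2].astype(np.float32)*1000))
E
```

```text
[[ 0.    -0.974  0.226]
 [ 0.     0.226  0.974]
 [-1.     0.     0.   ]]
86.2 (array([  76.7, -499.7, -569.1]), array([-9.26,  0.  , -0.  ]))
-93.8 (array([  76.7, -499.7, -569.1]), array([ 1.7074e+02, -0.0000e+00, -1.0000e-02]))
((541.7490234375, -282.0738220214844), (216.76710510253906, 381.9815368652344), 14.865745544433594) ((541.7490234375, -282.0738220214844), (216.76710510253906, 381.9815368652344), 14.865745544433594)
```

Emit:
send_rows:
  rows:
    - [[77,-500,-569,-9.3,0,0,100],[77,-500,-569,-9.3,0,0,100],[77,-500,-569,-9.3,0,0,100],[77,-500,-569,-9.3,0,0,100],[77,-500,-569,-9.3,0,0,100],[77,-500,-569,-9.3,0,0,100],[77,-500,-569,-9.3,0,0,100],[77,-500,-569,-9.3,0,0,100]]
  grip_force: 50

```text
clock: 1.45
position: [0.3302, 0.2566, 0.1865]
ee_rot: [-1.161, 1.238, 1.161]
force: [1.1, 1.1, 0.5]
width: 1.003
```

Run:
```python
from h import *
s=arm.observe();print(s["joints"].round(3),s["position"],s["clock"])
print(rel([.4993,-.0585,.15],toolR(86.2),s))
```

```text
[-0.91   0.139  0.137  2.109 -0.025  0.893  0.746] [0.33023283 0.25660612 0.1864632 ] 1.45
(array([  36.3, -189.3, -303.4]), array([0.06, 0.06, 0.04]))
```

Emit:
send_rows:
  rows:
    - [[36,-189,-303,0,0,0,100],[36,-189,-303,0,0,0,100],[36,-189,-303,0,0,0,100],[36,-189,-303,0,0,0,100],[36,-189,-303,0,0,0,100],[36,-189,-303,0,0,0,100],[36,-189,-303,0,0,0,100],[36,-189,-303,0,0,0,100]]

```text
clock: 2.25
position: [0.5002, -0.0626, 0.1503]
ee_rot: [-1.159, 1.243, 1.153]
force: [-0.2, -0.0, 0.0]
width: 0.997
```

Run:
```python
from h import *
s=arm.observe();print(s["joints"].round(3),s["position"],s["clock"],s["force"],s["ft_torque"])
im,d=optics.get_image("wrist");X=cloud("wrist",d,s)
show(im,"pics/w1.png",k=1.5)
rs=finder.regions_of("wrist","housing_a")
for r in rs:
    pts=X[r["region"]];top=pts[(pts[:,2]>.03)&(pts[:,2]<.05)]
    if len(top)>100: print(r["confidence"],r["bbox"],cv2.minAreaRect(top[:,:2].astype(np.float32)*1000),np.median(top[:,2]))
print(rel([.4993,-.0585,.008],toolR(86.2),s))
```

```text
[-0.279  0.33   0.378  1.985 -0.156  0.852  1.682] [ 0.50019701 -0.06255658  0.15032478] 2.25 [-0.24440434 -0.03276906  0.00477263] [-0.02480268  0.02773846 -0.00633109]
0.96 [229.6, 110.5, 58.1, 143.2] ((500.9027404785156, -58.938018798828125), (49.980003356933594, 129.71273803710938), 86.12295532226562) 0.040400970222568056
0.87 [51.3, 194.8, 146.8, 98.9] ((553.4354248046875, -191.97573852539062), (130.67579650878906, 50.919342041015625), 66.1253433227539) 0.04025905086820264
(array([142.3,   1.5,   4.4]), array([-0.36, -0.16,  0.12]))
```

View pics/w1.png

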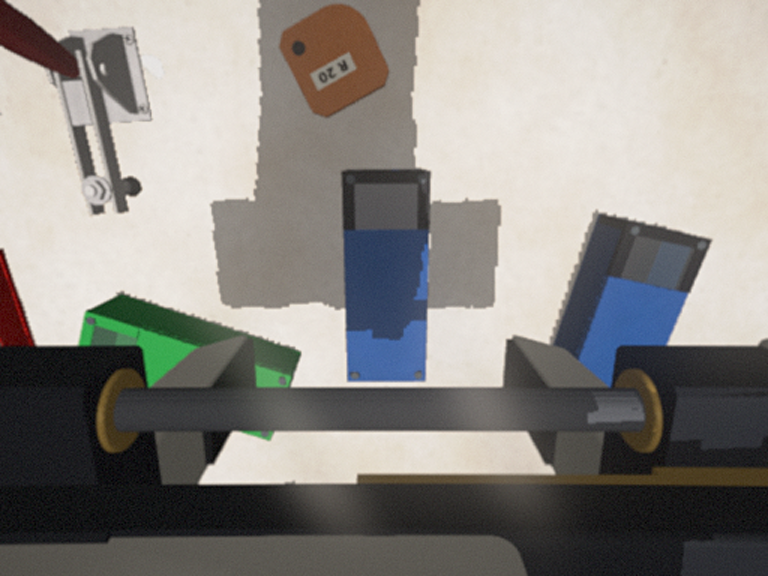

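Emit:
send_rows:
  rows:
    - [[45,0.5,4,0,0,0,85],[90,0.5,4,0,0,0,85],[125,0.5,4,0,0,0,85],[142,0.5,4,0,0,0,85],[142,0.5,4,0,0,0,85],[142,0.5,4,0,0,0,0],[142,0.5,4,0,0,0,0],[142,0.5,4,0,0,0,0]]
  grip_force: 50

```text
clock: 3.15
position: [0.499, -0.0525, 0.0096]
ee_rot: [-1.162, 1.238, 1.159]
force: [0.1, -5.1, 3.6]
width: 0.639
```

Emit:
send_rows:
  rows:
    - [[0,0,0,0,0,0,0],[0,0,0,0,0,0,0],[-20,0,0,0,0,0,0],[-50,0,0,0,0,0,0],[-90,0,0,0,0,0,0],[-130,0,0,0,0,0,0],[-130,0,0,0,0,0,0],[-130,0,0,0,0,0,0]]

```text
clock: 3.95
position: [0.4981, -0.0519, 0.1388]
ee_rot: [-1.161, 1.237, 1.16]
force: [-0.7, 0.3, -5.1]
width: 0.539
```

Run:
```python
from h import *
s=arm.observe();print(s["joints"].round(3),s["position"],s["clock"],s["force"],s["ft_torque"],s["width"])
```

```text
[-0.298  0.342  0.38   2.005 -0.172  0.823  1.684] [ 0.49810143 -0.05189772  0.1388049 ] 3.95 [-0.72566639  0.31951216 -5.07833242] [0.07744168 0.05253111 0.00771841] 0.5394506271172462
```

Emit:
send_rows:
  rows:
    - [[0,0,0,0,0,0,0],[0,0,0,0,0,-8,0],[0,0,0,0,0,-16,0],[0,0,0,0,0,-24,0],[0,0,0,0,0,-32,0],[0,0,0,0,0,-32,0],[0,0,0,0,0,-32,0],[0,0,0,0,0,-32,0]]

```text
clock: 4.75
position: [0.4871, -0.0741, 0.1336]
ee_rot: [-1.39, 0.948, 0.774]
force: [-1.0, 0.7, -4.2]
width: 0.539
```

Run:
```python
from h import *
s=arm.observe();print(s["joints"].round(3),s["position"],s["clock"],s["force"],s["ft_torque"],s["width"],R.from_rotvec(s["ee_rot"]).as_matrix().round(3))
im,d=optics.get_image("scene");im2,_=optics.get_image("wrist")
show(im,"pics/s2.png",(130,80,256,192),3);show(im2,"pics/w2.png",k=1.5)
```

```text
[-0.03   0.159 -0.008  2.405  0.73   0.161  0.756] [ 0.48706543 -0.07408507  0.13360634] 4.75 [-1.00612741  0.74676029 -4.16302307] [ 0.14182816  1.00938501 -0.01523919] 0.5389321604676472 [[ 0.442 -0.892  0.091]
 [-0.089  0.057  0.994]
 [-0.893 -0.447 -0.054]]
```

View pics/s2.png

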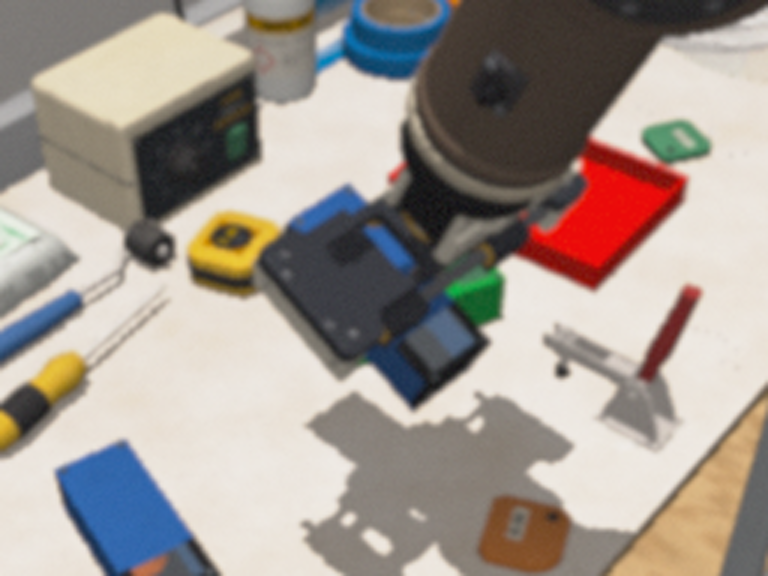

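View pics/w2.png

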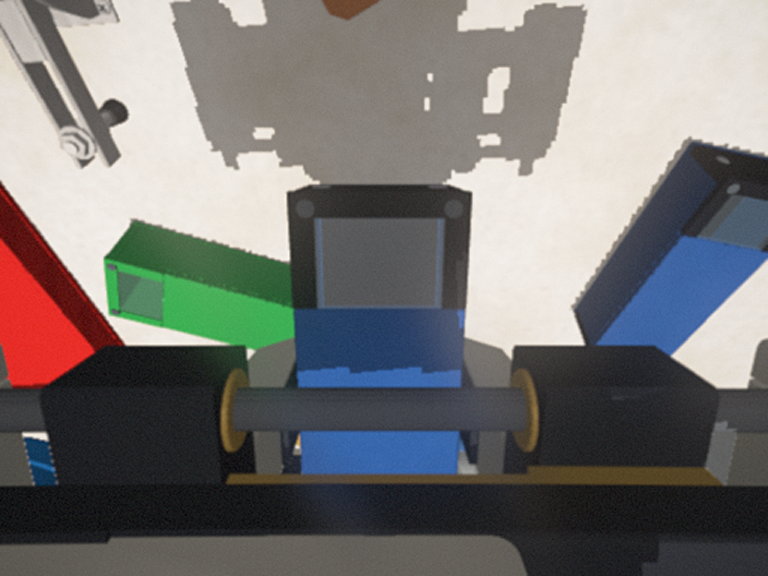

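Run:
```python
from h import *
s=arm.observe();print(s["joints"].round(3),s["position"],s["clock"],s["ft_torque"])
im2,_=optics.get_image("wrist");show(im2,"pics/w3.png",(180,110,150,120),4)
print(rel([.4985,-.0545,.139],toolR(86.2),s), rel(s["position"],toolR(86.2)@R.from_euler('z',-30,degrees=True).as_matrix(),s))
```

```text
[-0.029  0.159 -0.008  2.405  0.727  0.161  0.759] [ 0.48689281 -0.07465227  0.13349329] 4.85 [0.22782909 1.06045429 0.01409463]
(array([ -1.6, -11.7,  20.8]), array([-0.69, -3.4 , 26.55])) (array([0., 0., 0.]), array([ 0.21, -3.43, -3.44]))
```

View pics/w3.png

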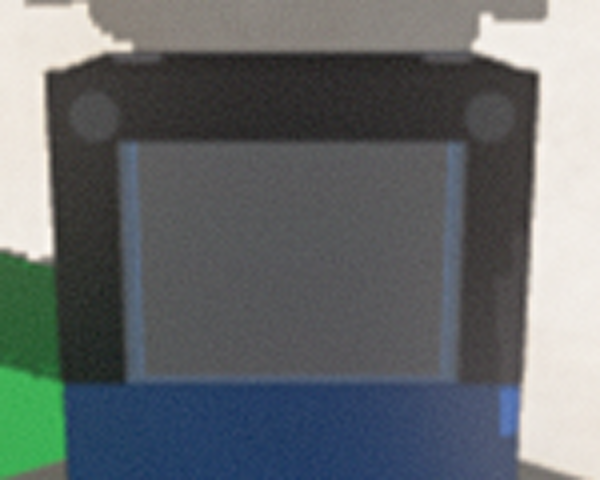

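Emit:
send_rows:
  rows:
    - [[-0.4,-3,5,-0.2,-0.8,6.6,0],[-0.8,-6,10,-0.3,-1.7,13.3,0],[-1.2,-9,15,-0.5,-2.5,20,0],[-1.6,-11.7,20.8,-0.7,-3.4,26.5,0],[-1.6,-11.7,20.8,-0.7,-3.4,26.5,0],[-1.6,-11.7,20.8,-0.7,-3.4,26.5,0],[-1.6,-11.7,20.8,-0.7,-3.4,26.5,0],[-1.6,-11.7,20.8,-0.7,-3.4,26.5,0]]

```text
clock: 5.7
position: [0.4992, -0.0534, 0.1409]
ee_rot: [-1.163, 1.235, 1.158]
force: [0.1, -0.2, -4.8]
width: 0.542
```

Run:
```python
from h import *
s=arm.observe();print(s["joints"].round(3),s["position"],s["clock"],s["force"],s["ft_torque"],s["width"],R.from_rotvec(s["ee_rot"]).as_matrix().round(3))
im,d=optics.get_image("wrist");X=cloud("wrist",d,s);m=blue(im)
print(rel([.4985,-.0545,.0095],toolR(86.2),s))
im,d=optics.get_image("scene");show(im,"pics/s4.png",(130,80,256,192),3)
```

```text
[ 0.281  0.359 -0.357  1.956  0.164  0.849  1.343] [ 0.49922306 -0.05335137  0.14088896] 5.7 [ 0.05778528 -0.15273467 -4.75460943] [ 0.01946262 -0.02029429 -0.02227866] 0.5416021656723824 [[ 0.005 -0.998  0.065]
 [ 0.001  0.065  0.998]
 [-1.    -0.005  0.001]]
(array([131.4,   1.3,  -1.3]), array([0.09, 0.07, 0.29]))
```

View pics/s4.png

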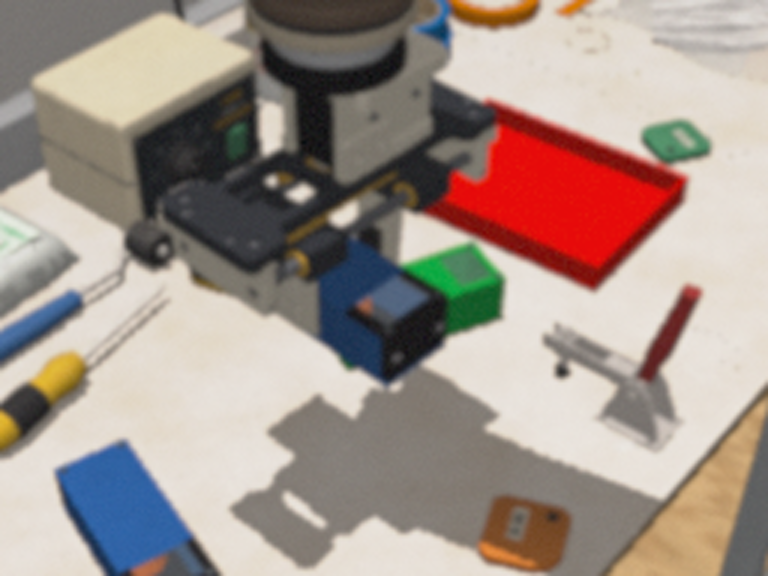

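Emit:
send_rows:
  rows:
    - [[40,1,-1,0,0,0.2,0],[80,1,-1,0,0,0.2,0],[110,1,-1,0,0,0.2,0],[122,1,-1,0,0,0.2,0],[128,1,-1,0,0,0.2,0],[130,1,-1,0,0,0.2,0],[131,1,-1,0,0,0.2,0],[131,1,-1,0,0,0.2,0]]

```text
clock: 6.6
position: [0.5012, -0.0548, 0.0112]
ee_rot: [-1.162, 1.236, 1.158]
force: [-0.2, -0.8, -3.8]
width: 0.543
```

Run:
```python
from h import *
s=arm.observe();print(s["position"],s["clock"],s["force"],s["ft_torque"],s["width"])
```

```text
[ 0.50115134 -0.05477504  0.011232  ] 6.6 [-0.19179223 -0.75007175 -3.80687811] [-0.01680771 -0.04418063 -0.00983266] 0.5427230584782446
```

Emit:
send_rows:
  rows:
    - [[1,0,0,0,0,0,0],[2,0,0,0,0,0,0],[2,0,0,0,0,0,0],[2,0,0,0,0,0,85],[2,0,0,0,0,0,85],[2,0,0,0,0,0,85],[2,0,0,0,0,0,85],[-20,0,0,0,0,0,85]]

```text
clock: 7.4
position: [0.4985, -0.0547, 0.0285]
ee_rot: [-1.159, 1.241, 1.163]
force: [0.4, -0.2, 0.8]
width: 0.844
```

Emit:
send_rows:
  rows:
    - [[-40,0,0,0,0,0,85],[-85,0,0,0,0,0,85],[-125,0,0,0,0,0,85],[-140,0,0,0,0,0,85],[-140,0,0,0,0,0,85],[-140,0,0,0,0,0,85],[-140,0,0,0,0,0,85],[-140,0,0,0,0,0,85]]

```text
clock: 8.2
position: [0.4992, -0.0548, 0.169]
ee_rot: [-1.16, 1.239, 1.162]
force: [0.1, -0.5, 0.7]
width: 0.851
```

Run:
```python
from h import *
s=arm.observe();print(s["joints"].round(3),s["position"],s["clock"],s["force"],s["ft_torque"],s["width"])
im,d=optics.get_image("wrist");X=cloud("wrist",d,s)
show(im,"pics/w5.png",k=1.5)
for r in finder.regions_of("wrist","housing_a"):
    pts=X[r["region"]];top=pts[(pts[:,2]>.03)&(pts[:,2]<.05)]
    if len(top)>100: print(r["confidence"],r["bbox"],cv2.minAreaRect(top[:,:2].astype(np.float32)*1000),np.median(top[:,2]))
print(rel([.542,.088,.15],toolR(73.3),s))
```

```text
[ 0.3    0.329 -0.374  1.917  0.147  0.922  1.36 ] [ 0.49923712 -0.05479745  0.1689761 ] 8.2 [ 0.14322627 -0.47935941  0.72313126] [ 0.04980794  0.06648409 -0.01264899] 0.8506570486732159
0.93 [351.6, 142.7, 97.5, 105.2] ((530.4102783203125, 90.96290588378906), (51.48984146118164, 102.39012145996094), 72.82952117919922) 0.04021831274013238
0.68 [225.7, 116.2, 56.3, 130.4] ((503.3865966796875, -55.093284606933594), (49.92373275756836, 129.66046142578125), 86.29635620117188) 0.04041635165015617
0.6 [54.3, 191.8, 138.3, 64.2] ((544.0476684570312, -187.32754516601562), (129.65664672851562, 30.14085578918457), 66.07368469238281) 0.04020335827252375
(array([ 19.1, -33.3, 145.3]), array([12.94,  0.05, -0.04]))
```

View pics/w5.png

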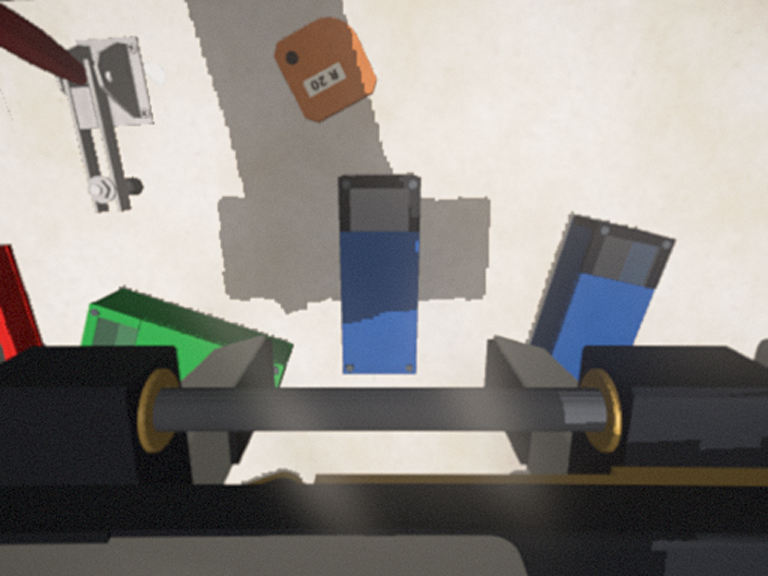

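Emit:
send_rows:
  rows:
    - [[19,-33,145,13,0,0,85],[19,-33,145,13,0,0,85],[19,-33,145,13,0,0,85],[19,-33,145,13,0,0,85],[19,-33,145,13,0,0,85],[19,-33,145,13,0,0,85],[19,-33,145,13,0,0,85],[19,-33,145,13,0,0,85]]

```text
clock: 9.1
position: [0.5424, 0.086, 0.1515]
ee_rot: [-0.99, 1.333, 0.988]
force: [-0.2, -0.3, 0.3]
width: 0.85
```

Run:
```python
from h import *
s=arm.observe();print(s["joints"].round(3),s["position"],s["clock"],s["force"],s["ft_torque"],s["width"])
im,d=optics.get_image("wrist");X=cloud("wrist",d,s)
show(im,"pics/w6.png",k=1.5)
for r in finder.regions_of("wrist","housing_a"):
    pts=X[r["region"]];top=pts[(pts[:,2]>.03)&(pts[:,2]<.05)]
    if len(top)>100: print(r["confidence"],r["bbox"],cv2.minAreaRect(top[:,:2].astype(np.float32)*1000),np.median(top[:,2]))
print(rel([.542,.088,.0085],toolR(73.3),s))
```

```text
[ 0.007  0.416 -0.35   1.832  0.176  0.922  0.853] [0.54243871 0.08596198 0.15148807] 9.1 [-0.1719719  -0.31842954  0.34808392] [-0.03809936  0.01751841 -0.00081603] 0.8504860136149911
0.84 [222.2, 111.9, 63.6, 141.8] ((543.01416015625, 87.33860778808594), (50.03380584716797, 129.13458251953125), 73.38587188720703) 0.04038649251771398
0.64 [34.6, 111.7, 117.0, 138.7] ((501.6216735839844, -54.63727569580078), (51.792171478271484, 127.6578369140625), 86.15591430664062) 0.04023888013456231
(array([143. ,   1.3,   1.7]), array([-0.2 ,  0.04,  0.1 ]))
```

View pics/w6.png

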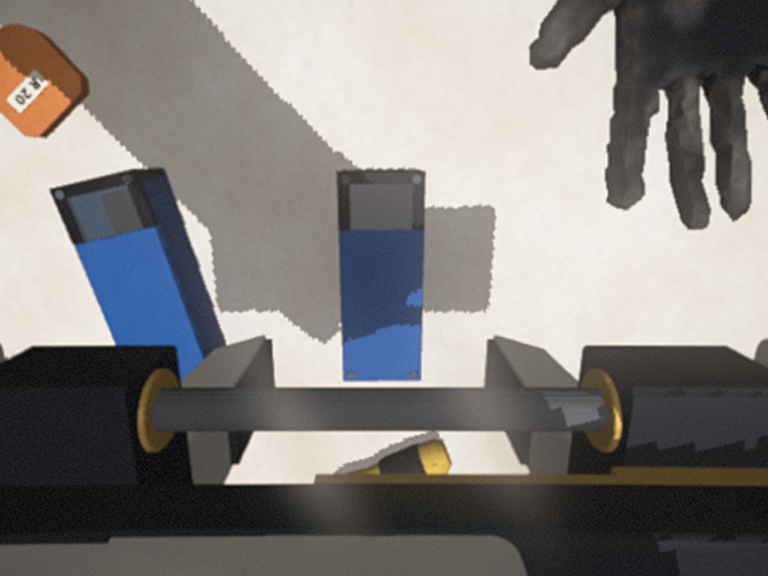

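Emit:
send_rows:
  rows:
    - [[45,0,1.3,0,0,0,85],[90,0,1.3,0,0,0,85],[125,0,1.3,0,0,0,85],[143,0,1.3,0,0,0,85],[143,0,1.3,0,0,0,85],[143,0,1.3,0,0,0,0],[143,0,1.3,0,0,0,0],[143,0,1.3,0,0,0,0]]
  grip_force: 50

```text
clock: 10.0
position: [0.5441, 0.0892, 0.0098]
ee_rot: [-0.991, 1.329, 0.989]
force: [0.2, 0.7, -0.6]
width: 0.639
```

Emit:
send_rows:
  rows:
    - [[0,0,0,0,0,0,0],[0,0,0,0,0,0,0],[-20,0,0,0,0,0,0],[-50,0,0,0,0,0,0],[-90,0,0,0,0,0,0],[-130,0,0,0,0,0,0],[-150,0,0,0,0,0,0],[-150,0,0,0,0,0,0]]

```text
clock: 10.8
position: [0.5443, 0.0895, 0.1612]
ee_rot: [-0.992, 1.327, 0.988]
force: [-0.5, 0.4, -5.2]
width: 0.543
```

Run:
```python
from h import *
s=arm.observe();print(s["joints"].round(3),s["position"],s["clock"],s["force"],s["ft_torque"],s["width"])
```

```text
[ 0.009  0.407 -0.359  1.819  0.174  0.939  0.852] [0.54433948 0.08946926 0.16123193] 10.8 [-0.47500323  0.36610506 -5.164401  ] [ 0.01847924 -0.02757619 -0.02215861] 0.543225384560065
```

Emit:
send_rows:
  rows:
    - [[0,0,0,0,0,-7,0],[0,0,0,0,0,-14,0],[0,0,0,0,0,-21,0],[0,0,0,0,0,-28,0],[0,0,0,0,0,-28,0],[0,0,0,0,0,-28,0],[0,0,0,0,0,-28,0],[0,0,0,0,0,-28,0]]

```text
clock: 11.6
position: [0.5431, 0.0886, 0.158]
ee_rot: [-1.239, 1.018, 0.617]
force: [0.2, 0.3, -5.6]
width: 0.541
```

Run:
```python
from h import *
s=arm.observe();print(s["joints"].round(3),s["position"],s["clock"],s["force"],s["ft_torque"],s["width"])
im2,_=optics.get_image("wrist");show(im2,"pics/w7.png",k=1.5)
print(rel([.5443,.0895,.17],toolR(73.3),s))
# tray
im,d=optics.get_image("top");X=cloud("top",d)
show(im,"pics/t7.png",(190,110,220,140),3.5)
hsv=cv2.cvtColor(im,cv2.COLOR_RGB2HSV)
m=((hsv[...,0]<6)|(hsv[...,0]>174))&(hsv[...,1]>150)
m[:, :310]=0;m[:,395:]=0;m[230:]=0;m[:130]=0
k,l,st,_=cv2.connectedComponentsWithStats(m.astype(np.uint8));i=1+np.argmax(st[1:,4]);pts=X[l==i]
pts=pts[(pts[:,2]>-.005)&(pts[:,2]<.035)];print(st[i],cv2.minAreaRect(pts[:,:2].astype(np.float32)*1000))
print(finder.place_of("top","reject_tray_in"))
```

```text
[-0.381  0.234 -0.123  2.218  0.87   0.489  0.042] [0.54312323 0.08861983 0.15797183] 11.6 [ 0.21309697  0.25976033 -5.64401318] [ 0.26309289  0.90312016 -0.00368652] 0.5411073495213632
(array([-10.2,  -6.4,   1.2]), array([-0.14,  0.03, 28.  ]))
[ 319  140   64   79 4468] ((570.6156005859375, -381.3671569824219), (199.03070068359375, 149.60116577148438), 2.832432985305786)
[{'xy': [346.6, 181.2], 'confidence': 0.61}]
```

View pics/w7.png

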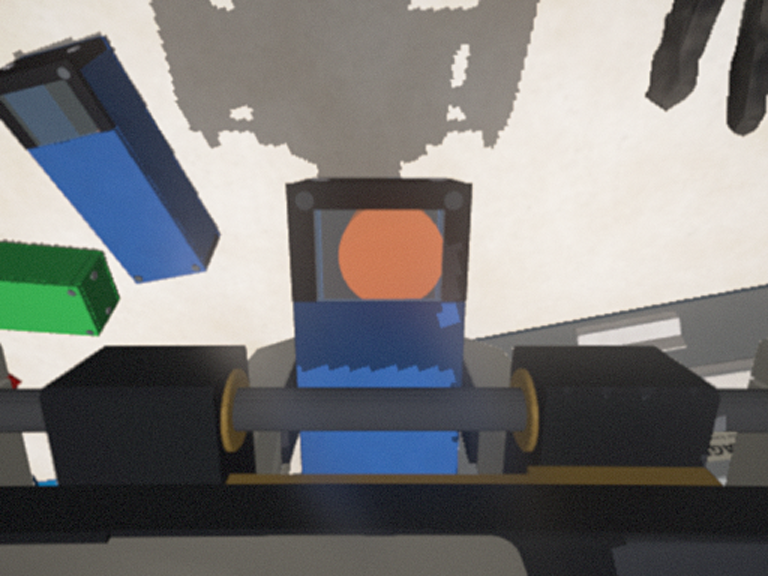

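View pics/t7.png

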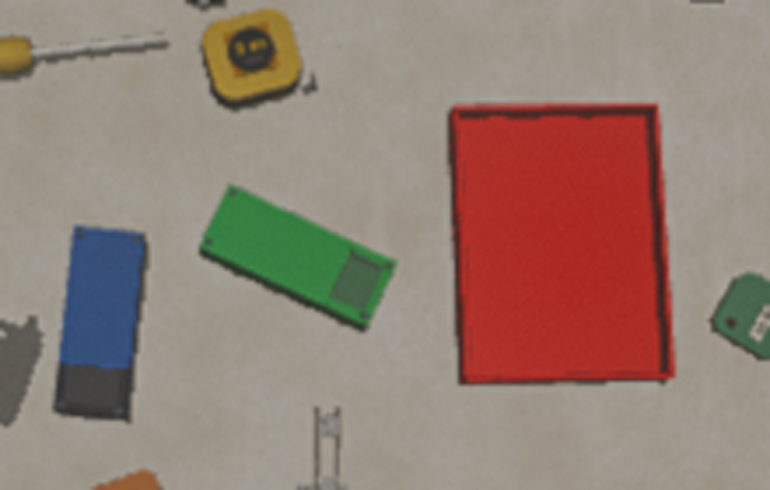

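Run:
```python
from h import *
s=arm.observe()
print(rel([.57,-.380,.17],toolR(92.8),s))
```

```text
(array([  65. , -148.1, -440.6]), array([-19.28,  -4.73,  27.8 ]))
```

Emit:
send_rows:
  rows:
    - [[-10,-6,1,0,0,7,0],[-10,-6,1,0,0,14,0],[-10,-6,1,0,0,21,0],[-10,-6,1,0,0,28,0],[-10,-6,1,0,0,28,0],[-10,-6,1,0,0,28,0],[-10,-6,1,0,0,28,0],[-10,-6,1,0,0,28,0]]

```text
clock: 12.55
position: [0.5428, 0.0902, 0.1699]
ee_rot: [-0.992, 1.331, 0.991]
force: [-0.0, 1.1, -5.4]
width: 0.536
```

Run:
```python
from h import *
s=arm.observe();print(s["joints"].round(3),s["position"],s["clock"],s["force"],s["ft_torque"],s["width"])
print(rel([.57,-.380,.17],toolR(92.8),s))
```

```text
[-0.035  0.391 -0.302  1.812  0.139  0.957  0.884] [0.54279513 0.09016521 0.16986856] 12.55 [-0.02085152  1.1171306  -5.38318325] [-0.02917995 -0.07181291  0.00583847] 0.5360064202161324
(array([-2.000e-01, -1.611e+02, -4.425e+02]), array([-19.49,   0.03,   0.12]))
```

Emit:
send_rows:
  rows:
    - [[0,-161,-442,-19.5,0,0,0],[0,-161,-442,-19.5,0,0,0],[0,-161,-442,-19.5,0,0,0],[0,-161,-442,-19.5,0,0,0],[0,-161,-442,-19.5,0,0,0],[0,-161,-442,-19.5,0,0,0],[0,-161,-442,-19.5,0,0,0],[0,-161,-442,-19.5,0,0,0]]

```text
clock: 13.35
position: [0.5659, -0.3053, 0.1702]
ee_rot: [-1.247, 1.184, 1.244]
force: [0.7, 0.5, -5.3]
width: 0.541
```

Run:
```python
from h import *
s=arm.observe();print(s["joints"].round(3),s["position"],s["clock"])
print(rel([.57,-.380,.17],toolR(92.8),s))
```

```text
[ 0.59   0.528 -0.269  1.579  0.154  1.053  1.901] [ 0.5658898  -0.30530672  0.17017348] 13.35
(array([  0.2,  -0.4, -74.8]), array([ 0.04, -0.01,  0.14]))
```

Emit:
send_rows:
  rows:
    - [[0,0,-40,0,0,0,0],[0,0,-70,0,0,0,0],[0,0,-70,0,0,0,0],[40,0,-70,0,0,0,0],[70,0,-70,0,0,0,0],[70,0,-70,0,0,0,0],[70,0,-70,0,0,0,0],[70,0,-70,0,0,0,0]]

```text
clock: 14.15
position: [0.571, -0.3744, 0.102]
ee_rot: [-1.248, 1.183, 1.241]
force: [0.8, -0.5, -4.3]
width: 0.542
```

Run:
```python
from h import *
s=arm.observe();print(s["joints"].round(3),s["position"],s["clock"],s["force"])
print(rel([.57,-.380,.0145],toolR(92.8),s))
im,d=optics.get_image("wrist");show(im,"pics/w8.png",k=1.5)
```

```text
[ 0.656  0.651 -0.244  1.539  0.177  0.968  1.979] [ 0.57098921 -0.37437034  0.10204175] 14.15 [ 0.75912807 -0.53748961 -4.30426839]
(array([87.5,  1.7, -5.5]), array([-0.02, -0.06,  0.27]))
```

View pics/w8.png

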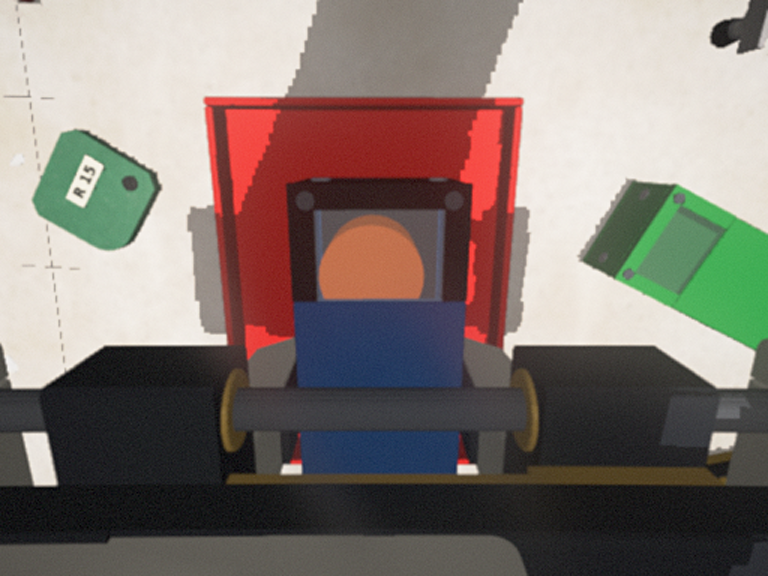

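Emit:
send_rows:
  rows:
    - [[30,1,-5,0,0,0,0],[55,1,-5,0,0,0,0],[72,1,-5,0,0,0,0],[80,1,-5,0,0,0,0],[84,1,-5,0,0,0,0],[86,1,-5,0,0,0,0],[87,1,-5,0,0,0,0],[87,1,-5,0,0,0,0]]

```text
clock: 15.0
position: [0.5696, -0.3797, 0.0136]
ee_rot: [-1.246, 1.184, 1.242]
force: [0.0, 0.3, -4.2]
width: 0.545
```

Run:
```python
from h import *
s=arm.observe();print(s["joints"].round(3),s["position"],s["clock"],s["force"],s["ft_torque"])
```

```text
[ 0.651  0.754 -0.224  1.592  0.209  0.817  1.961] [ 0.56957576 -0.3796803   0.01357706] 15.0 [ 0.03146771  0.32728935 -4.22488297] [ 0.00373416 -0.13746988 -0.0220361 ]
```

Lower a touch more to contact, then release to 72% and rise.

Emit:
send_rows:
  rows:
    - [[1,0,0,0,0,0,0],[1.5,0,0,0,0,0,0],[1.5,0,0,0,0,0,0],[1.5,0,0,0,0,0,72],[1.5,0,0,0,0,0,72],[1.5,0,0,0,0,0,72],[1.5,0,0,0,0,0,72],[1.5,0,0,0,0,0,72]]

```text
clock: 15.8
position: [0.569, -0.3794, 0.0111]
ee_rot: [-1.245, 1.184, 1.243]
force: [-0.3, 0.3, -0.2]
width: 0.721
```

Emit:
send_rows:
  rows:
    - [[-15,0,0,0,0,0,72],[-40,0,0,0,0,0,72],[-80,0,0,0,0,0,72],[-125,0,0,0,0,0,72],[-165,0,0,0,0,0,72],[-180,0,0,0,0,0,72],[-180,0,0,0,0,0,72],[-180,0,0,0,0,0,72]]

```text
clock: 16.6
position: [0.5682, -0.3794, 0.1908]
ee_rot: [-1.244, 1.185, 1.244]
force: [1.4, 1.3, -0.2]
width: 0.722
```

Run:
```python
from h import *
s=arm.observe();print(s["position"],s["clock"],s["force"],s["width"])
im,d=optics.get_image("wrist");X=cloud("wrist",d,s);show(im,"pics/w9.png",k=1.5)
for r in finder.regions_of("wrist","housing_a"):
    pts=X[r["region"]];top=pts[(pts[:,2]>.03)&(pts[:,2]<.06)]
    if len(top)>100: print(r["confidence"],r["bbox"],cv2.minAreaRect(top[:,:2].astype(np.float32)*1000),np.percentile(top[:,2],[5,50,95]))
im,d=optics.get_image("scene");show(im,"pics/s9.png",k=1.5)
```

```text
[ 0.56817432 -0.37939404  0.19082231] 16.6 [ 1.43655439  1.32091395 -0.1675866 ] 0.7219245873348369
0.95 [227.0, 110.1, 52.8, 127.1] ((569.6544799804688, -379.8890380859375), (129.7036590576172, 50.061370849609375), 2.736335039138794) [0.04309846 0.04439329 0.04557892]
0.63 [359.2, 119.0, 144.2, 101.8] ((553.8587036132812, -192.27488708496094), (130.82180786132812, 50.81494140625), 66.38765716552734) [0.0386532  0.04020703 0.04145125]
```

View pics/w9.png

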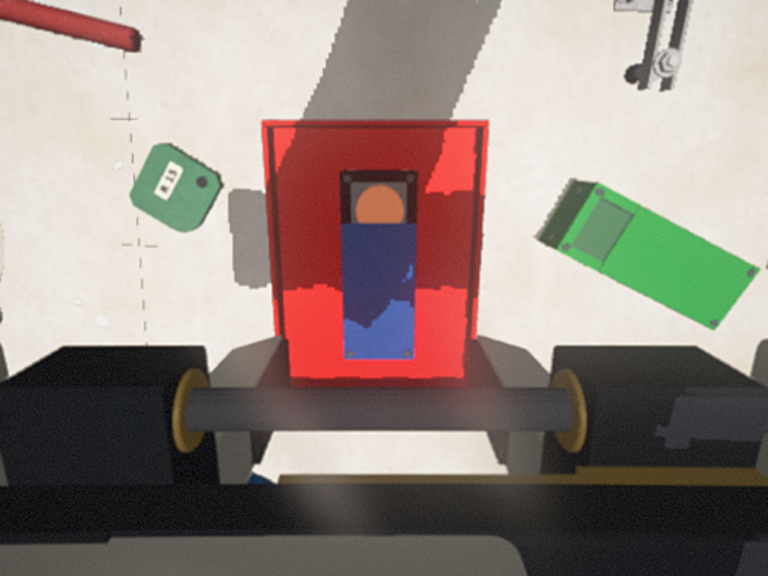

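View pics/s9.png

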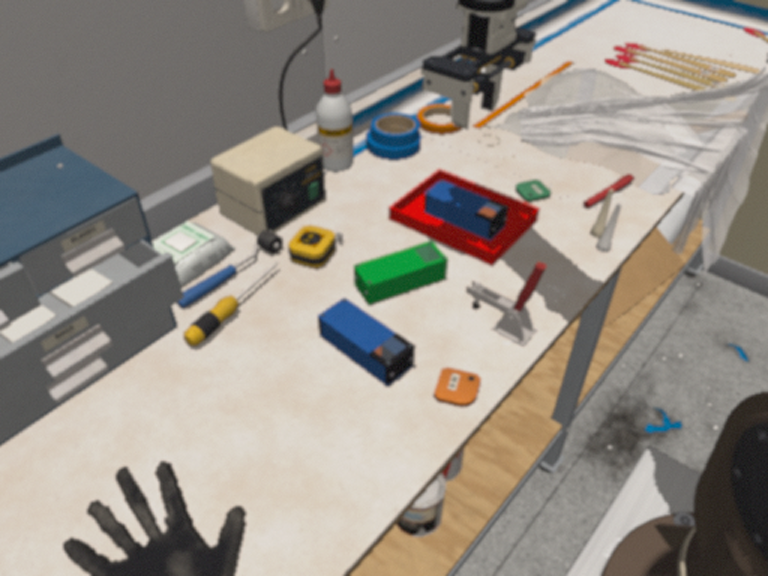

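```bash
python3 -c "
from cell import arm
print(arm.sign_off())"
```

```text
the job is handed in; nothing more can be done
None
```

The faulty housing is lying flat in the reject tray, window up, and the sound one is lying flat on the bench outside it, also window up. The job was handed in at about 17 s.

**Sound housing:** I lifted the middle housing first and tilted its window end down. The tilt I asked for was 32°, but the arm reached only about 27°. The window stayed grey, and the weight had not shifted once it was level again. I put it back at about (0.50, -0.055), within about 5 mm of where it started. A wrist picture showed it flat with the window up.

**Faulty housing:** I then lifted the left housing and tilted it 28°, window end down. Orange moved into its window, so its slug is loose. I laid it in the tray, where the last wrist picture put its centre at (0.570, -0.380), in line with the tray. Its top is level at 44 mm, which is the 4 mm tray floor plus the 40 mm housing.

**Checks that disagreed or were weak:**
- **Weight shift:** The wrist moment was too noisy to prove much. The moment right after levelling the faulty housing had moved by only about 0.04 N m, and just before release it read about 0.11 N m off. I relied on the window for both housings.
- **First grasp:** On the first grasp the arm was about 6 mm off sideways, which may have nudged that housing slightly as the fingers closed.

The gripper was open and clear of everything, at 0.19 m, when I handed in.

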